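Load a brass pull into the sloping chasing jig

TASK

Lay the brass cabinet pull flat on the sloping bed of the jig, handle up and its long side along the bed, clear of both fences, and let go there so that it slides down by itself fully home into the corner of the two fences. Then push the red clamp down the bed until it bears on the pull with 5 to 12 N, pressing it against the low fence, and stays so when you let go: less would let it slip, more dents the brass. Never slam the pull. Leave the hammer, jar and bowl where they are.

Things in the scene. Friction and masses are not known exactly. Their poses are not given: they have to be found in the camera images.
- pull: Cast brass cabinet pull, about 0.42 kg, lying flat on the bench, handle up. Flat plate 90 (x) x 64 (y) x 8 mm; on it a straight bar handle along x, 52 long, 14 wide (y), the bar 22 to 40 mm above the plate's underside, on two feet (open between them). Origin: centre of the plate's underside; z up through the handle; alike after a half turn about z.
- bed: Waxed, slippery aluminium bed of a jig fixed to the bench. Origin: its lowest corner, on the upper face where the inner faces of two blue fences meet. x: along the bed, uphill (0.315 rad), away from the low fence (face x = 0); y: across, uphill (0.25 rad), away from the side fence (face y = 0, x 0 to 125 mm); z: square to it, outward. Face x -12 to 250, y -12 to 103 mm; fences 6 mm high, 12 thick.
- jaw: Red clamp sliding along the bed's x on the line y = 32 mm, axes as the bed's. Foot 62 (x) x 44 (y) x 9 mm, its flat front presses on the plate's edge; at its rear an upright tab. Origin: bottom of the front face, mid-width, 0.5 mm above the bed. It slides downhill when pushed or drawn with about 8 N and stays where left (friction, no spring). What is pushed beyond these 8 N bears on the pull; up to 8 N of it remains on letting go.
- home (a point): Point on the bed's upper face, at x = 45, y = 32, z = 0 mm of the bed, where the pull's origin comes to lie when it is fully home against both fences, its long side along the bed's x (either way round). Let go on the bed uphill of here, the pull slides down to it by itself.
- tab (a point): Middle of the top face of the clamp's upright tab, 48 mm above the bed. The tab is 14 mm thick (along the bed's x; 48 to 62 mm behind the front face) and 44 mm wide (along y), free on both sides: push it from its uphill side or pinch it.
- clamp (a joint): How far the red clamp has slid down the bed, m: 0 fully back (front face at x = 160 mm of the bed), 0.070 at a pull that is fully home, end of travel 0.085.
- hammer: Chasing hammer with a wooden handle, 260 mm long, lying on the bench; a bystander. Origin near its middle.
- wax_jar: Amber jar, 60 mm wide, 70 mm tall, standing on the bench; a bystander. Origin: centre of its underside.
- bowl: Small brass bowl, 110 mm wide, 45 mm tall; a bystander. Origin: centre of its underside.

How it is judged:
On the way, in this order (a step that is already met when the one before it is completed fails the run):
1. the pull lies on the bed at least 3 mm clear of both fences, let go (contact force between the fingers and pull below 0.2 N and contact force between pull and bed above 0.3 N and x of pull in the frame of bed between 0.048 and 0.13 m and y of pull in the frame of bed between 0.035 and 0.09 m and z of pull in the frame of bed below 0.006 m and angle between pull's own z axis and vertical below 0.5 rad).
2. the pull rests fully home against both fences, within 2 mm, released and before the clamp touches it (x of pull in the frame of bed between 0.043 and 0.047 m and y of pull in the frame of bed between 0.03 and 0.034 m and z of pull in the frame of bed between -0.003 and 0.003 m and angle between the x axis of pull and the x axis of bed, either way round below 0.04 rad and contact force between the fingers and pull below 0.2 N and contact force between jaw and pull below 0.1 N and linear speed of pull below 0.01 m/s), for 0.2 s.
At the end, for the whole second after the job is handed in: The pull lies flat on the bed, handle up, within 2 mm of both fences and 0.04 rad of square, at rest, with the clamp bearing on it with more than 4 N after everything is let go (x of pull in the frame of bed between 0.043 and 0.047 m and y of pull in the frame of bed between 0.03 and 0.034 m and z of pull in the frame of bed between -0.003 and 0.003 m and angle between the x axis of pull and the x axis of bed, either way round below 0.04 rad and contact force between jaw and pull above 4 N and linear speed of pull below 0.01 m/s and value of joint clamp above 0.066 m and angle between pull's own z axis and vertical below 0.5 rad); the robot touches nothing.
It fails at once if the clamp presses on the brass with more than 13 N (contact force between jaw and pull above 13 N).
It fails at once if the pull is slammed on the bed or a fence (more than 80 N) (contact force between bed and pull above 80 N).
It fails at once if the hammer, jar or bowl is moved more than 30 mm (distance of any of hammer, wax_jar, bowl from where it was at the start of the episode above 0.03 m).
It also fails if it takes over 61 s, if anything falls off the work surface, if the arm or the gripper's body presses on something with over 40 N, if the wrist force passes 120 N, or if a joint passes its speed limit or range.

ROBOT

A 6-joint arm with a two-finger parallel gripper is mounted at the origin on the work surface. World frame = base frame: x ahead of the robot, y to its left, z up, the work surface at z = 0. Lengths are in m, angles in rad, forces in N, time in s.
With the tool pointing down it reaches from about 0.425 to 0.925 m from the base axis. Payload 12.5 kg.
Tool frame: the origin (TCP) lies midway between the tips of the shut fingers; the grasp point (between the pads) lies 19 mm behind it; x points along the fingers, y is the direction in which the jaws open and shut, and the axes are right-handed (so a half turn about x gives the same grasp; the last joint's range is limited). The gripper opens to 85 mm and grips with 20 to 120 N. Pads are 22 mm wide; open, the fingers measure 114 mm over their backs; the gripper's body (76 mm by 85 mm) begins 54 mm behind the grasp point. The pads swing forward as they close: fully open they stand 13 mm farther back than shut.
Start: joints at [1.237, 0.491, 1.559, -0, 1.092, -0.106], TCP at [0.141, 0.609, 0.231] pointing down, gripper open.
Joint ranges: [-3.1, 3.1], [-0.84, 2.19], [0.05, 2.79], [-1.13, 4.28], [0.06, 2.93], [-2.69, 2.69]. Speed limits (rad/s): [2.22, 2.22, 2.79, 3.14, 3.14, 3.14].

INTERFACE

Orientations are given as a unit quaternion [w, x, y, z].
In Python, from bench import observe, viewer, bot gives the robot as it stands. The module is installed in compiled form; this text tells all that it offers.
- The arm moves only by the tool step_arm, never from a script. Its argument "rows" is a list of rows, each a list of 7 numbers: the shift along the tool's x, y, z in cm, then the turn, a rotation vector about the tool's x, y, z in rad, then the closure in counts, from 0 (fully open) to 255 (shut). In form: [[dx, dy, dz, rx, ry, rz, gripper], ...]. A call has 1 to 12 rows; each row is the pose to reach, as a shift and turn from the pose commanded when the call began, along the tool's axes at that moment; what a row does not reach only later rows make up. A row lasts 1/8 s, in which the tool goes at most 62.5 mm and 10.7 degrees, less where a joint would pass 70% of its speed; a pose out of reach is approached as far as the arm can. A call with a gripper value outside its range is refused whole. The fingers move at their own pace and stop on an object; "squeeze" is the grip in N (left out, the last holds). Time passes only in rows, so rows that repeat a pose let the fingers close. It gives the time, the measured TCP pose, the force and the opening at its end, in the units of the state.
- observe(): the state, without advancing time (a new reading comes with each control period).
- viewer.get_image(name): name is "scene" or "side" or "wrist"; returns a dict with "pixels" (400x640x3 uint8, red, green, blue), "depth" (400x640 float32, m along the optical axis (not along the pixel's ray), 0 where there is no reading), "fx", "fy", "cx", "cy" (pixels), "D" ([k1, k2, p1, p2, k3] as OpenCV has them; the pictures are not rectified), "extrinsics" (4x4, takes a point from camera to world coordinates). Camera axes: x right, y down, z forward; pixel columns grow to the right and rows downward; lengths in m; the calibration is good to about 2 mm. A picture is of the moment at which its call begins.
- bot.job_done(): hands the job in, once; it reports no verdict.
The state is a dict: "time": time; "q": joint angles; "joint_vel": joint speeds; "tau": joint torques, N m; "position": TCP position; "ee_rot": TCP orientation; "contact_force": force on the tool from outside, world axes, zero at the start; "ft_torque": the same for the moment, N m; "gripper_width": opening from 0.0 (shut) to 1.0 (fully open).
Only numpy, scipy, OpenCV 4.12 (cv2) and the standard library are available. Lean on these libraries where they do the work, as an engineer would, in place of code of your own. Each camera call takes 0.05 s, during which the arm holds its last target. There are 200 camera calls.

## Working session

There is one attempt and no reset: what is moved stays moved. The work goes in short steps, Python scripts to look and compute and a tool call to move; the robot and the scene stay as the last step left them, time stands still between calls to the robot, and variables do not carry over. Pictures are saved under pics/ and viewed, about 8 in all and at most 12, crops included, and the job is handed in when it is done.

Besides the shell and the picture viewer there is one more tool, called after "Call:" by a JSON object that holds its "op" and its "data", one argument or row to a line. step_arm: Moves the arm, as the interface text tells. Its arguments: {"type":"object","properties":{"rows":{"type":"array","items":{"type":"array","items":{"type":"number"}}},"squeeze":{"type":"number"}},"required":["rows"]}

```bash
mkdir -p pics; cat > h.py <<'E'
import numpy as np, cv2
from bench import observe, viewer, bot
from scipy.spatial.transform import Rotation as R
def grab(n,save=None):
    d=viewer.get_image(n)
    if save: cv2.imwrite('pics/'+save,d['pixels'][:,:,::-1])
    return d
def cloud(d):
    h,w=d['depth'].shape
    K=np.array([[d['fx'],0,d['cx']],[0,d['fy'],d['cy']],[0,0,1.]])
    u,v=np.meshgrid(np.arange(w),np.arange(h))
    p=cv2.undistortPoints(np.stack([u,v],-1).reshape(-1,1,2).astype(np.float64),K,np.array(d['D'],float)).reshape(h,w,2)
    z=d['depth'].astype(float)
    P=np.dstack([p[...,0]*z,p[...,1]*z,z])
    T=np.array(d['extrinsics'])
    return P@T[:3,:3].T+T[:3,3]
def st():
    s=observe(); q=s['ee_rot']; return s,np.array(s['position']),R.from_quat([q[1],q[2],q[3],q[0]])
E
python3 - <<'E'
from h import *
a=grab('scene');b=grab('side')
np.savez('a.npz',**{'sc':cloud(a),'si':cloud(b),'scp':a['pixels'],'sip':b['pixels']})
im=np.vstack([a['pixels'],b['pixels']])[:,:,::-1]
cv2.imwrite('pics/1.png',a['pixels'][:,:,::-1]);cv2.imwrite('pics/2.png',b['pixels'][:,:,::-1])
print(observe()); print(a['extrinsics'],b['extrinsics'])
E
```

```text
{'time': 0.1, 'q': array([ 1.23740343e+00,  4.91486024e-01,  1.55940888e+00, -3.06343486e-05,
        1.09171445e+00, -1.05606936e-01]), 'joint_vel': array([-0.00022229, -0.00210236, -0.00313951,  0.00023978,  0.00063193,
        0.0006863 ]), 'tau': array([ 2.37733628e-03, -6.19454455e+01, -2.62028378e+01, -1.11036697e-04,
        2.88157193e-03, -4.54840449e-05]), 'position': array([0.14105708, 0.60865571, 0.2307874 ]), 'ee_rot': array([ 0.70245717,  0.0800026 ,  0.70259495, -0.08070845]), 'contact_force': array([-0.79331132,  0.14510088, -0.00935043]), 'ft_torque': array([ 0.04758769,  0.02936039, -0.01825674]), 'gripper_width': 0.9985657299566211}
[[-0.85670595  0.39826599 -0.32777908  1.0359232 ]
 [ 0.5155039   0.68281186 -0.51771004  0.76748526]
 [ 0.01762514 -0.61249666 -0.79027666  1.23033243]
 [ 0.          0.          0.          1.        ]] [[-0.99923292 -0.0126353   0.03706636  0.55109583]
 [-0.0369558   0.61737713 -0.78579879  1.03087209]
 [-0.01295512 -0.78656584 -0.61737051  0.91665734]
 [ 0.          0.          0.          1.        ]]
```

View pics/1.png

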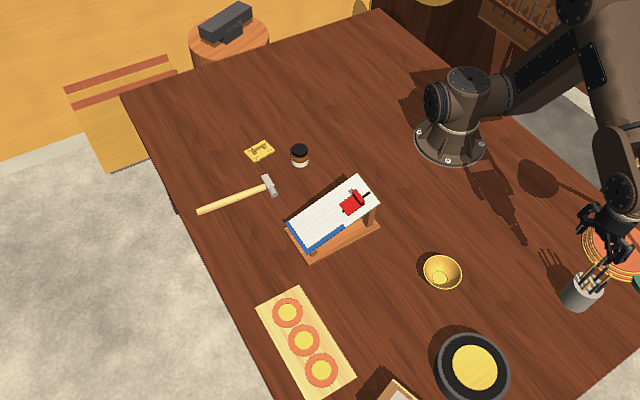

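View pics/2.png

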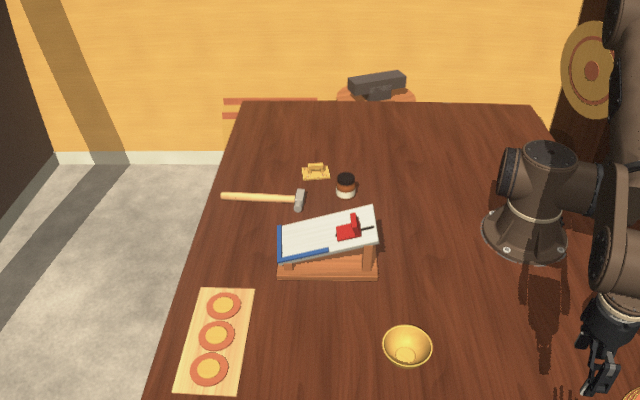

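Scene view: pull at px (260,150), bed centre (330,215) with clamp at (353,203) and the blue fence corner near (308,253), hammer (240,195), jar (300,155), bowl (442,272). The side view agrees: pull (316,172), clamp (348,228). Now I measure.

```bash
python3 - <<'E'
from h import *
f=np.load('a.npz')
for c,p,rb,rp in (('sc','scp',(270,170,390,265),(238,132,282,168)),('si','sip',(265,198,390,270),(295,158,335,185))):
    C=f[c];I=f[p];hsv=cv2.cvtColor(I,cv2.COLOR_RGB2HSV)
    def sub(r,m):
        M=np.zeros(m.shape,bool);M[r[1]:r[3],r[0]:r[2]]=1
        return C[M&m&(C[...,2]>-.05)]
    H,S,V=[hsv[...,i].astype(int) for i in range(3)]
    W=sub(rb,(S<40)&(V>150)); B=sub(rb,(H>95)&(H<125)&(S>120)); Rd=sub(rb,((H<5)|(H>174))&(S>190)&(V>120))
    Y=sub(rp,(H>18)&(H<32)&(S>90)&(V>110))
    # plane RANSAC-lite
    A=W
    for _ in range(6):
        m=A.mean(0);n=np.linalg.svd(A-m)[2][2];n*=np.sign(n[2]);d=(W-m)@n;A=W[abs(d)<.004]
    print(c,'bed n',n.round(4),'expected tilt',n[2],len(W),len(A),'c',m.round(4))
    # in-plane min-area rect
    print('W ext',W.min(0).round(3),W.max(0).round(3)); print('B',len(B),B.min(0).round(3),B.max(0).round(3)); print('red',len(Rd),Rd.mean(0).round(3),Rd.max(0).round(3))
    z=Y[:,2];print('pull',len(Y),np.percentile(z,[5,25,50,75,95]).round(4))
    pl=Y[(z>.000)&(z<.016)];r=cv2.minAreaRect((pl[:,:2]*1000).astype(np.float32));print('plate',r)
    hb=Y[z>.03];print('bar',len(hb),cv2.minAreaRect((hb[:,:2]*1000).astype(np.float32)))
    np.savez(c+'_seg.npz',W=W,B=B,R=Rd,Y=Y,n=n,m=m)
E
```

```text
sc bed n [0.2829 0.1021 0.9537] expected tilt 0.9537076258051934 2663 1149 c [0.5919 0.1027 0.0939]
W ext [ 0.446 -0.143  0.01 ] [1.036 0.767 1.23 ]
B 322 [0.567 0.059 0.04 ] [1.036 0.767 1.23 ]
red 294 [0.522 0.135 0.133] [1.036 0.767 1.23 ]
pull 320 [0.0018 0.0053 0.0071 0.0103 0.0391]
plate ((617.5848999023438, -290.27923583984375), (91.34455871582031, 68.43305969238281), 8.254524230957031)
bar 50 ((618.7901000976562, -291.05267333984375), (52.43650436401367, 19.46420669555664), 7.140292644500732)
si bed n [0.2979 0.244  0.9229] expected tilt 0.9228793817275893 2808 2572 c [0.5696 0.1112 0.0999]
W ext [0.446 0.055 0.037] [0.69  1.031 0.917]
B 287 [0.567 0.063 0.048] [0.703 0.172 0.095]<stdin>:17: RuntimeWarning: Mean of empty slice.
  ret = um.true_divide(
Traceback (most recent call last):
ValueError: zero-size array to reduction operation maximum which has no identity
```

```bash
cat > fit.py <<'E'
from h import *
f=np.load('a.npz')
def Rb(y): return R.from_euler('ZYX',[y,-.315,.25])
if __name__=='__main__':
  for c,p,rb in (('sc','scp',(270,170,390,265)),('si','sip',(265,198,390,270))):
    C=f[c];I=f[p];hsv=cv2.cvtColor(I,cv2.COLOR_RGB2HSV);H,S,V=[hsv[...,i].astype(int) for i in range(3)]
    M=np.zeros(H.shape,bool);M[rb[1]:rb[3],rb[0]:rb[2]]=1
    M&=(C[...,2]>.01)&(C[...,2]<.25)
    W=C[M&(S<60)&(V>120)];B=C[M&(H>95)&(H<125)&(S>100)];Rd=C[M&((H<6)|(H>172))&(S>170)&(V>90)]
    A=W[abs(W[:,0]-.57)<.13]
    for _ in range(15):
        m=np.median(A,0) if _==0 else A.mean(0);n=np.linalg.svd(A-m)[2][2];n*=np.sign(n[2]);d=(W-m)@n;A=W[abs(d)<(.02 if _<5 else .004)]
    n0=Rb(0).as_matrix()[:,2]
    yaw=np.arctan2(n[1],n[0])-np.arctan2(n0[1],n0[0]); 
    print(c,len(A),'n',n.round(3),'yaw from n',yaw%(2*np.pi))
    # yaw from min-area rect of in-plane points (white+blue near plane)
    Q=np.vstack([A,B[abs((B-m)@n)<.012]])
    best=[]
    for yw in np.arange(np.pi-.3,np.pi+.3,.005):
        q=(Q-m)@Rb(yw).as_matrix(); lo,hi=np.percentile(q[:,:2],[.5,99.5],axis=0); best.append((np.prod(hi-lo),yw,lo,hi))
    b=min(best,key=lambda t:t[0]);yw=b[1];Rm=Rb(yw).as_matrix();print('yaw rect',yw,'size',(b[3]-b[2]).round(4))
    o1=m+Rm@np.array([b[2][0]+.012,b[2][1]+.012,0]);o2=m+Rm@np.array([b[3][0]-.25,b[3][1]-.103,0])
    print('origin lo',o1.round(4),'hi',o2.round(4))
    o=(o1+o2)/2
    q=(B-o)@Rm;print('blue pct',np.percentile(q,[1,50,99],axis=0).round(4).tolist())
    q=(Rd-o)@Rm;print('red',len(q),np.percentile(q,[1,50,99],axis=0).round(4).tolist());t=q[q[:,2]>.043];print('tabtop',len(t),t.mean(0) if len(t) else '')
  for c,p,rp in (('sc','scp',(238,132,282,168)),('si','sip',(295,158,335,185))):
    C=f[c];hsv=cv2.cvtColor(f[p],cv2.COLOR_RGB2HSV);H,S,V=[hsv[...,i].astype(int) for i in range(3)]
    M=np.zeros(H.shape,bool);M[rp[1]:rp[3],rp[0]:rp[2]]=1;M&=(H>18)&(H<32)&(S>90)&(V>110)&(C[...,2]<.1)
    Y=C[M];z=Y[:,2]
    for nm,k in (('plate',(z>.003)&(z<.014)),('bar',z>.03)):
        k=Y[k];print(c,nm,len(k),cv2.minAreaRect((k[:,:2]*1000).astype(np.float32)),k[:,2].mean(), np.linalg.svd(k[:,:2]-k[:,:2].mean(0))[2][0])
E
python3 fit.py
```

```text
sc 2218 n [0.297 0.25  0.922] yaw from n 3.1515053590581994
yaw rect 3.1515926535897867 size [0.2588 0.1141]
origin lo [0.6822 0.1596 0.0495] hi [0.6852 0.1605 0.0483]
blue pct [[-0.0108, -0.0115, -0.0035], [0.0169, -0.0026, 0.0058], [0.1216, 0.0994, 0.0126]]
red 309 [[0.1509, 0.0102, 0.0035], [0.1822, 0.03, 0.0106], [0.2098, 0.0523, 0.0518]]
tabtop 65 [0.20396963 0.03149374 0.04845678]
si 2750 n [0.298 0.251 0.921] yaw from n 3.1521167677206288
yaw rect 3.146592653589787 size [0.2603 0.1155]
origin lo [0.6814 0.1582 0.0508] hi [0.6831 0.1577 0.0504]
blue pct [[-0.0119, -0.0121, 0.0004], [0.0101, -0.0041, 0.0058], [0.1205, 0.0972, 0.0099]]
red 324 [[0.1517, 0.0098, 0.0047], [0.1807, 0.0266, 0.0103], [0.2102, 0.0507, 0.0514]]
tabtop 75 [0.20458769 0.02855494 0.04817512]
sc plate 227 ((617.5848999023438, -290.27923583984375), (91.34455871582031, 68.43305969238281), 8.254524230957031) 0.0071093084630115795 [ 0.99845906 -0.05549327]
sc bar 50 ((618.7901000976562, -291.05267333984375), (52.43650436401367, 19.46420669555664), 7.140292644500732) 0.037891848645271925 [0.99176552 0.12806697]
si plate 185 ((614.877685546875, -289.1420593261719), (89.60489654541016, 64.52837371826172), 9.963312149047852) 0.008673308457141557 [0.9934952  0.11387397]
si bar 35 ((615.504638671875, -289.7755126953125), (46.812538146972656, 15.938806533813477), 8.596765518188477) 0.038554452028824675 [0.99083953 0.13504453]
```

```bash
cat >> h.py <<'E'
def to(p,y,x=(0,0,-1)):
    "tool-frame shift (cm) and rotvec from current pose to tcp p with tool x along x, tool y nearest along +-y"
    s,p0,r0=st(); x=np.array(x,float);x/=np.linalg.norm(x);y=np.array(y,float);y-=x*(x@y);y/=np.linalg.norm(y)
    out=[]
    for sg in (1,-1):
        r=R.from_matrix(np.column_stack([x,sg*y,np.cross(x,sg*y)]));out.append((r0.inv()*r).as_rotvec())
    rv=min(out,key=np.linalg.norm)
    print('t',round(s['time'],2),'p',p0.round(4),'shift',(r0.inv().apply(np.array(p)-p0)*100).round(2),'rv',rv.round(4),'alt',max(out,key=np.linalg.norm).round(3),'F',np.round(s['contact_force'],1),'w',round(s['gripper_width'],3))
E
python3 - <<'E'
from h import *
s,p,r=st();print(r.as_matrix().round(3))
C=np.load('a.npz')['si']
for n,(u,v) in dict(jar=(345,182),hhead=(300,200),hend=(222,196),bowl=(407,345)).items(): print(n,C[v-2:v+3,u-2:u+3].reshape(-1,3).mean(0).round(3))
a=np.deg2rad(8.2);y=(-np.sin(a),np.cos(a),0)
to((.55,.30,.30),y);to((.617,-.29,.25),y)
E
```

```text
[[-0.     0.226  0.974]
 [-0.001  0.974 -0.226]
 [-1.    -0.001 -0.   ]]
jar [ 0.519 -0.156  0.066]
hhead [ 0.655 -0.117  0.025]
hend [ 0.9   -0.143  0.017]
bowl [0.384 0.387 0.009]
t 0.1 p [0.1411 0.6087 0.2308] shift [ -6.9  -20.84  46.81] rv [-3.709e-01 -3.000e-04  1.000e-03] alt [2.771e+00 1.000e-03 0.000e+00] F [-0.8  0.1 -0. ] w 0.999
t 0.1 p [0.1411 0.6087 0.2308] shift [ -1.85 -76.8   66.66] rv [-3.709e-01 -3.000e-04  1.000e-03] alt [2.771e+00 1.000e-03 0.000e+00] F [-0.8  0.1 -0. ] w 0.999
```

Call:
{"op": "step_arm", "data": {
  "rows": [
    [-7,-10,25,-0.1,0,0,60],
    [-7,-20.8,46.8,-0.2,0,0,60],
    [-7,-20.8,46.8,-0.37,0,0,60],
    [-7,-20.8,46.8,-0.37,0,0,60],
    [-7,-20.8,46.8,-0.37,0,0,60],
    [-7,-20.8,46.8,-0.37,0,0,60],
    [-7,-20.8,46.8,-0.37,0,0,60],
    [-7,-20.8,46.8,-0.37,0,0,60],
    [-7,-45,60,-0.37,0,0,60],
    [-7,-76.8,66.7,-0.37,0,0,60],
    [-7,-76.8,66.7,-0.37,0,0,60],
    [-7,-76.8,66.7,-0.37,0,0,60]
  ],
  "squeeze": 40
}}

```text
time: 1.6
position: [0.5763, 0.0635, 0.3]
ee_rot: [0.705, -0.05, 0.705, 0.05]
contact_force: [1.8, 0.5, 0.3]
gripper_width: 0.762
```

```bash
python3 - <<'E'
from h import *
a=np.deg2rad(8.2);y=(-np.sin(a),np.cos(a),0)
to((.617,-.29,.22),y); print(observe()['q'].round(2))
E
```

```text
t 1.6 p [0.5763 0.0635 0.3   ] shift [  7.99 -35.58  -0.98] rv [-0.0008 -0.0004 -0.0001] alt [ 3.141e+00 -0.000e+00  1.000e-03] F [1.8 0.5 0.3] w 0.762
[-0.    0.36  1.58  0.    1.2  -1.72]
```

Call:
{"op": "step_arm", "data": {
  "rows": [
    [0,-35.6,-1,0,0,0,60],
    [0,-35.6,-1,0,0,0,60],
    [0,-35.6,-1,0,0,0,60],
    [0,-35.6,-1,0,0,0,60],
    [4,-35.6,-1,0,0,0,60],
    [8,-35.6,-1,0,0,0,60],
    [8,-35.6,-1,0,0,0,60],
    [8,-35.6,-1,0,0,0,60],
    [8,-35.6,-1,0,0,0,60]
  ]
}}

```text
time: 2.72
position: [0.6176, -0.2872, 0.2219]
ee_rot: [0.706, -0.051, 0.705, 0.05]
contact_force: [0.0, 0.3, 0.3]
gripper_width: 0.759
```

```bash
python3 - <<'E'
from h import *
d=grab('wrist','3.png');C=cloud(d);np.savez('w.npz',C=C,p=d['pixels'])
hsv=cv2.cvtColor(d['pixels'],cv2.COLOR_RGB2HSV);H,S,V=[hsv[...,i].astype(int) for i in range(3)]
M=(H>15)&(H<35)&(S>80)&(V>90)&(C[...,2]<.06)&(C[...,2]>-.01)&(np.linalg.norm(C[...,:2]-[.617,-.29],axis=-1)<.07)
Y=C[M];z=Y[:,2];print(len(Y),np.percentile(z,[5,50,95]))
for nm,k in (('plate',(z>.003)&(z<.014)),('bar',z>.033)):
    k=Y[k];print(nm,len(k),cv2.minAreaRect((k[:,:2]*1000).astype(np.float32)),np.median(k[:,2]))
to((.617,-.29,.012),(-.1426,.99,0)); print(np.array(d['extrinsics'])[:3,3].round(3))
E
```

```text
4607 [0.00706267 0.00866592 0.04074142]
plate 3685 ((616.4642333984375, -295.2561950683594), (90.6678695678711, 63.89875793457031), 8.635445594787598) 0.008481400911687587
bar 769 ((616.5704956054688, -295.5213623046875), (51.922813415527344, 13.464927673339844), 8.144750595092773) 0.04035415224964184
t 2.77 p [ 0.6176 -0.2871  0.2221] shift [21.01 -0.25 -0.14] rv [0.0006 0.002  0.0014] alt [-3.141e+00 -2.000e-03  3.000e-03] F [0.3 0.8 0.1] w 0.762
[ 0.534 -0.299  0.365]
```

View pics/3.png

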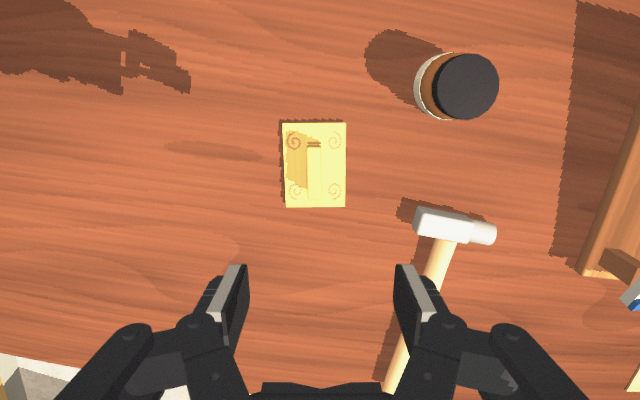

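The wrist view shows the pull at (314,165), the jar at (460,85) and the hammer head at (450,227), both well clear of the fingers. The sizes read 90.7 x 63.9 and 51.9 x 13.5 mm, which match the pull.

Call:
{"op": "step_arm", "data": {
  "rows": [
    [5,-0.7,-0.2,0,0,0,60],
    [10,-0.7,-0.2,0,0,0,60],
    [15,-0.7,-0.2,0,0,0,60],
    [18,-0.7,-0.2,0,0,0,60],
    [20,-0.7,-0.2,0,0,0,60],
    [20.9,-0.7,-0.2,0,0,0,60],
    [20.9,-0.7,-0.2,0,0,0,60],
    [20.9,-0.7,-0.2,0,0,0,160],
    [20.9,-0.7,-0.2,0,0,0,255],
    [20.9,-0.7,-0.2,0,0,0,255],
    [20.9,-0.7,-0.2,0,0,0,255],
    [20.9,-0.7,-0.2,0,0,0,255]
  ],
  "squeeze": 40
}}

```text
time: 4.28
position: [0.6162, -0.2956, 0.0119]
ee_rot: [0.706, -0.05, 0.705, 0.05]
contact_force: [-2.1, 0.8, 5.8]
gripper_width: 0.158
```

Call:
{"op": "step_arm", "data": {
  "rows": [
    [0,0,0,0,0,0,255],
    [-1,0,0,0,0,0,255],
    [-3,0,0,0,0,0,255],
    [-7,0,0,0,0,0,255],
    [-12,0,0,0,0,0,255],
    [-17,0,0,0,0,0,255],
    [-21,0,0,0,0,0,255],
    [-22,0,0,0,0,0,255],
    [-22,0,0,0,0,0,255],
    [-22,0,0,0,0,0,255]
  ]
}}

```text
time: 5.52
position: [0.6154, -0.2952, 0.2292]
ee_rot: [0.704, -0.05, 0.706, 0.051]
contact_force: [0.5, -0.2, -3.9]
gripper_width: 0.157
```

```bash
python3 - <<'E'
from h import *
from fit import Rb
d=grab('wrist','4.png');C=cloud(d);s,p,r=st();q=r.inv().apply((C-p).reshape(-1,3)).reshape(C.shape)
hsv=cv2.cvtColor(d['pixels'],cv2.COLOR_RGB2HSV);H,S,V=[hsv[...,i].astype(int) for i in range(3)]
M=(H>15)&(H<35)&(S>80)&(V>90)&(np.linalg.norm(q,axis=-1)<.08)
Y=q[M];print(len(Y),np.percentile(Y,[2,50,98],axis=0).round(4).tolist())
for lo,hi in ((-.035,-.015),(-.005,.012)):
    k=Y[(Y[:,0]>lo)&(Y[:,0]<hi)]
    if len(k)>20: print(lo,len(k),np.median(k[:,0]),cv2.minAreaRect((k[:,1:]*1000).astype(np.float32)))
k=Y[(Y[:,0]>-.005)&(Y[:,0]<.015)]; m=k.mean(0); print('plate plane n (tool)',np.linalg.svd(k-m)[2][2].round(3))
Rm=Rb(3.149).as_matrix();o=np.array([.683,.159,.0498])
to(o+Rm@[.065,.045,.10],Rm[:,1],-Rm[:,2])
E
```

```text
16535 [[-0.0294, -0.0308, -0.0444], [0.0031, 0.0002, -0.0216], [0.0057, 0.0304, 0.0205]]
-0.035 4357 -0.028377535926760913 ((-2.7532405853271484, -1.0702056884765625), (37.54546356201172, 51.46332931518555), 23.34227180480957)
-0.005 11765 0.003414152621226398 ((-0.20633888244628906, -0.07927322387695312), (89.80643463134766, 64.11721801757812), 89.78704833984375)
plate plane n (tool) [-1.    -0.001 -0.01 ]
t 5.58 p [ 0.6155 -0.2953  0.2291] shift [ 5.71 42.51 10.07] rv [ 0.0942  0.327  -0.2282] alt [-2.988  0.346  0.495] F [ 0.2 -0.1 -4. ] w 0.157
```

View pics/4.png

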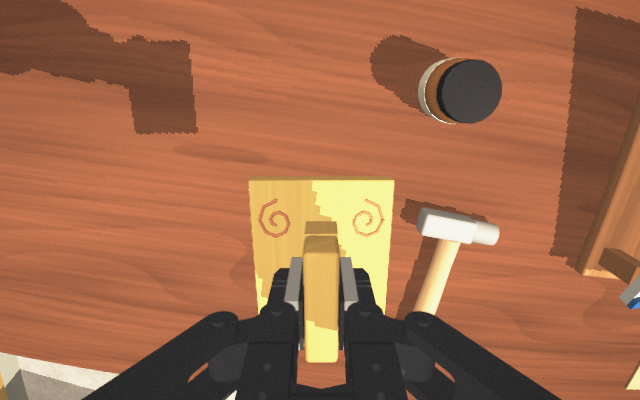

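The wrist view shows the bar held square between the pads at (320,300). The plate is centred within 0.2 mm in the tool frame, its underside 11.4 mm beyond the TCP.

Call:
{"op": "step_arm", "data": {
  "rows": [
    [-1,4,1,0,0,0,255],
    [-1,9,2,0,0.05,-0.03,255],
    [-1,14,4,0.02,0.1,-0.07,255],
    [-1,19,5,0.04,0.15,-0.1,255],
    [-1,24,6,0.06,0.2,-0.14,255],
    [-1,29,7,0.08,0.26,-0.18,255],
    [0,34,8,0.094,0.327,-0.228,255],
    [2,38,9,0.094,0.327,-0.228,255],
    [4,41,10,0.094,0.327,-0.228,255],
    [5.7,42.5,10,0.094,0.327,-0.228,255],
    [5.7,42.5,10,0.094,0.327,-0.228,255],
    [5.7,42.5,10,0.094,0.327,-0.228,255]
  ]
}}

```text
time: 7.08
position: [0.655, 0.1382, 0.1747]
ee_rot: [0.584, -0.104, 0.802, -0.072]
contact_force: [0.4, -0.5, -3.5]
gripper_width: 0.157
```

```bash
cat > rel.py <<'E'
from h import *
from fit import Rb
import sys
d=grab('wrist',sys.argv[1]);C=cloud(d);s,p,r=st();q=r.inv().apply((C-p).reshape(-1,3)).reshape(C.shape)
hsv=cv2.cvtColor(d['pixels'],cv2.COLOR_RGB2HSV);H,S,V=[hsv[...,i].astype(int) for i in range(3)]
ok=(d['depth']>0)
near=np.linalg.norm(C-[.57,.11,.1],axis=-1)<.22
W=q[ok&near&(S<50)&(V>120)&(q[...,0]>.0)];B=q[ok&near&(H>95)&(H<125)&(S>100)];Rd=q[ok&near&((H<6)|(H>172))&(S>170)&(V>80)]
Y=q[ok&(H>15)&(H<35)&(S>80)&(V>90)&(np.linalg.norm(q,axis=-1)<.08)]
A=W
for i in range(12):
    m=np.median(A,0) if i==0 else A.mean(0);n=np.linalg.svd(A-m)[2][2];n*=-np.sign(n[0]);A=W[abs((W-m)@n)<(.015 if i<5 else .003)]
print('bed n in tool',n.round(4),len(A),'gap at axis x=',(n@m)/n[0])
k=Y[(Y[:,0]>-.005)&(Y[:,0]<.015)];print('plate n',np.linalg.svd(k-k.mean(0))[2][2].round(4),'top x',np.median(k[:,0]),cv2.minAreaRect((k[:,1:]*1000).astype(np.float32)))
Rm=Rb(3.149).as_matrix();o=np.array([.683,.159,.0498])
for nm,P in (('white',W),('blue',B),('red',Rd)):
    if len(P)>20: print(nm,len(P),np.percentile((r.apply(P)+p-o)@Rm,[1,50,99],axis=0).round(4).tolist())
print('tcp in bed',((p-o)@Rm).round(4))
np.savez('rel.npz',W=W,B=B,Rd=Rd,Y=Y)
to(o+Rm@[.065,.045,.0114],Rm[:,1],-Rm[:,2])
E
python3 rel.py 5.png
```

```text
bash:   709 Killed                     python3 rel.py 5.png
```

View pics/5.png

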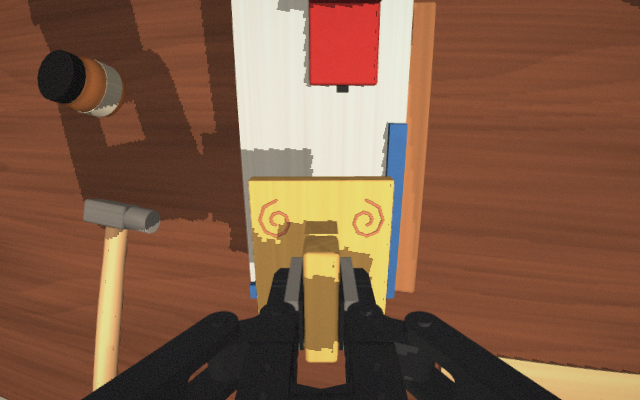

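The wrist view shows the pull over the bed at (320,240), the side fence along (397,210), and the clamp at (343,45) with free white bed between. The script ran out of memory on a full SVD, so I fix that.

```bash
sed -i 's/svd(A-m)/svd(A-m,full_matrices=False)/;s/svd(k-k.mean(0))/svd(k-k.mean(0),full_matrices=False)/' rel.py; python3 rel.py 6.png
```

```text
bed n in tool [-1.     -0.0015  0.0044] 23313 gap at axis x= 0.10150190304596841
plate n [-0.9999 -0.0011 -0.0121] top x 0.0037193873838081656 ((-0.38605308532714844, 0.18156814575195312), (90.19313049316406, 63.97945785522461), 89.8437728881836)
white 23419 [[0.0483, -0.0095, -0.0011], [0.1386, 0.0609, 0.0006], [0.2002, 0.1037, 0.0024]]
blue 1952 [[-0.0108, -0.0101, 0.0037], [0.0843, -0.006, 0.0066], [0.1239, 0.1034, 0.008]]
red 5595 [[0.1496, 0.0126, 0.0084], [0.1743, 0.0335, 0.0101], [0.1969, 0.0544, 0.0119]]
tcp in bed [0.0655 0.0474 0.102 ]
t 7.17 p [0.6551 0.1382 0.1752] shift [9.06 0.24 0.02] rv [-0.0025  0.0036  0.0008] alt [ 3.139e+00  1.000e-03 -6.000e-03] F [ 0.4  0.  -3.4] w 0.162
```

Call:
{"op": "step_arm", "data": {
  "rows": [
    [1,0.2,0.3,0,0.015,0,255],
    [3,0.5,0.95,0,0.015,0,255],
    [5,0.5,0.95,0,0.015,0,255],
    [7,0.5,0.95,0,0.015,0,255],
    [8,0.5,0.95,0,0.015,0,255],
    [8.4,0.5,0.95,0,0.015,0,255],
    [8.5,0.5,0.95,0,0.015,0,255],
    [8.5,0.5,0.95,0,0.015,0,255],
    [8.5,0.5,0.95,0,0.015,0,255]
  ]
}}

```text
time: 8.3
position: [0.6384, 0.1231, 0.0922]
ee_rot: [0.578, -0.104, 0.806, -0.072]
contact_force: [-0.5, 0.6, -3.8]
gripper_width: 0.152
```

```bash
python3 rel.py 7.png; python3 -c "
from h import *
s=observe();print(s['contact_force'].round(2),s['joint_vel'].round(3))"
```

```text
bed n in tool [-0.9999 -0.0018 -0.0111] 45857 gap at axis x= 0.016191665453649647
plate n [-9.999e-01 -3.000e-04 -1.470e-02] top x 0.0035559739766117407 ((-1.4843769073486328, 8.200000762939453), (106.29047393798828, 66.34945678710938), 89.94933319091797)
white 45988 [[0.026, -0.009, -0.0009], [0.1278, 0.0649, 0.0006], [0.1736, 0.1037, 0.0022]]
blue 5815 [[-0.0118, -0.0101, 0.0019], [0.0762, -0.0028, 0.0065], [0.1238, 0.0531, 0.0083]]
red 6630 [[0.1493, 0.0125, 0.0083], [0.1608, 0.0335, 0.0101], [0.1719, 0.0545, 0.0118]]
tcp in bed [0.0558 0.041  0.0167]
t 8.35 p [0.6384 0.1231 0.0921] shift [ 0.55 -0.4  -0.91] rv [-0.0009 -0.0119  0.0013] alt [3.141e+00 2.000e-03 1.900e-02] F [ 0.6  0.6 -3.4] w 0.159
[ 0.57  0.63 -3.41] [ 0.001  0.001  0.001 -0.001 -0.002 -0.002]
```

View pics/7.png

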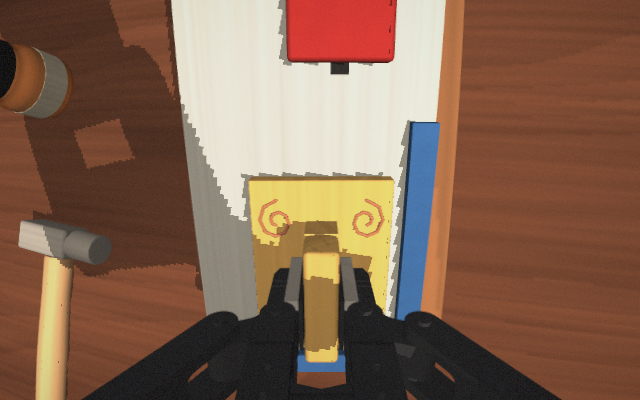

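The wrist view shows the plate at (322,240) hovering about 5 mm over the bed. The side fence at (420,220) is clear on the right and the low fence shows at (320,364).

Call:
{"op": "step_arm", "data": {
  "rows": [
    [0.1,-0.2,0,0,0,0,255],
    [0.2,-0.2,0,0,0,0,255],
    [0.3,-0.2,0,0,0,0,255],
    [0.4,-0.2,0,0,0,0,255],
    [0.4,-0.2,0,0,0,0,255]
  ]
}}

```text
time: 8.98
position: [0.6373, 0.1201, 0.0888]
ee_rot: [0.578, -0.104, 0.806, -0.072]
contact_force: [0.2, -0.3, -1.0]
gripper_width: 0.16
```

Call:
{"op": "step_arm", "data": {
  "rows": [
    [0.05,0,0,0,0,0,255],
    [0.05,0,0,0,0,0,255]
  ]
}}

```text
time: 9.22
position: [0.6372, 0.1201, 0.0886]
ee_rot: [0.578, -0.104, 0.806, -0.072]
contact_force: [1.1, 1.0, 3.3]
gripper_width: 0.157
```

Call:
{"op": "step_arm", "data": {
  "rows": [
    [-0.04,0,0,0,0,0,255],
    [-0.04,0,0,0,0,0,60],
    [-0.04,0,0,0,0,0,60],
    [-0.04,0,0,0,0,0,60],
    [-0.04,0,0,0,0,0,60],
    [-0.04,0,0,0,0,0,60],
    [-0.04,0,0,0,0,0,60]
  ]
}}

```text
time: 10.1
position: [0.6371, 0.12, 0.0885]
ee_rot: [0.578, -0.104, 0.806, -0.072]
contact_force: [-0.3, -0.3, 0.1]
gripper_width: 0.763
```

```bash
python3 rel.py 8.png; python3 -c "
from h import *
f=np.load('rel.npz');Y=f['Y'];from fit import Rb
s,p,r=st();Rm=Rb(3.149).as_matrix();o=np.array([.683,.159,.0498])
b=(r.apply(Y)+p-o)@Rm
for lo,hi in ((.004,.012),(.034,.045)):
  k=b[(b[:,2]>lo)&(b[:,2]<hi)];print(len(k),np.median(k[:,2]),cv2.minAreaRect((k[:,:2]*1000).astype(np.float32)),np.percentile(k,[1,99],axis=0).round(4).tolist())
"
```

```text
bed n in tool [-0.9999 -0.0021 -0.0119] 51204 gap at axis x= 0.011648608942532798
plate n [-0.9999 -0.0038 -0.0169] top x 0.0036068857292028333 ((8.77730941772461, 11.303550720214844), (65.35272979736328, 90.69285583496094), 0.09195969998836517)
white 51357 [[0.0072, -0.0089, -0.001], [0.1249, 0.0655, 0.0006], [0.1727, 0.1036, 0.0021]]
blue 6413 [[-0.0121, -0.0101, 0.0018], [0.0712, -0.0007, 0.0065], [0.1235, 0.0883, 0.0081]]
red 6762 [[0.1494, 0.0125, 0.0083], [0.1604, 0.0335, 0.0101], [0.171, 0.0546, 0.0117]]
tcp in bed [0.0559 0.043  0.0122]
t 10.15 p [0.6371 0.12   0.0885] shift [ 0.09 -0.2  -0.91] rv [-0.0009 -0.0125  0.0014] alt [3.141e+00 2.000e-03 2.000e-02] F [ 0.1 -0.  -0.1] w 0.762
15284 0.008550859193571476 ((44.629638671875, 33.604557037353516), (64.16692352294922, 90.6650161743164), 89.91718292236328) [[0.0014, 0.0026, 0.0057], [0.0895, 0.0649, 0.01]]
3843 0.040368219653294825 ((44.83386993408203, 25.67532730102539), (30.164892196655273, 52.72798538208008), 89.84822082519531) [[0.0201, 0.0268, 0.0347], [0.0706, 0.0406, 0.0417]]
```

View pics/8.png

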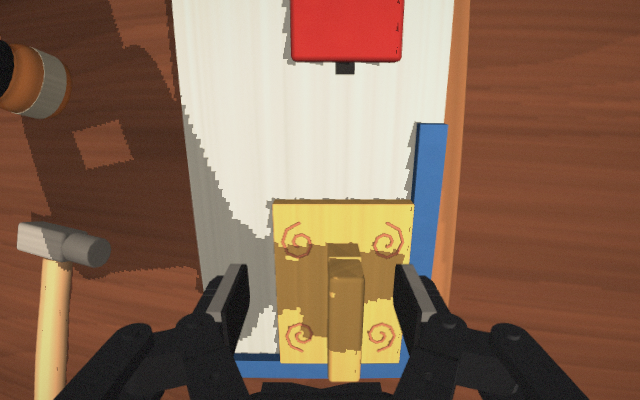

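It released and slid home: the plate reads (44.6, 33.6) mm and square. The clamp reads y = 33.5 where 32 is true, so this view has a +1.5 mm bias and the pull is at about 32. In the picture the plate's right edge (413,290) is flush with the side fence and its lower edge with the low fence. I retreat straight up and go to the clamp's uphill side.

Call:
{"op": "step_arm", "data": {
  "rows": [
    [-1,0,0,0,0,0,60],
    [-3,0,0,0,0,0,60],
    [-6,0,0,0,0,0,60],
    [-9,0,0,0,0,0,60],
    [-9.5,0.5,-4,0,-0.012,0,120],
    [-9.5,1.1,-9,0,-0.012,0,255],
    [-9.5,1.1,-14,0,-0.012,0,255],
    [-9.5,1.1,-17.9,0,-0.012,0,255],
    [-9.5,1.1,-17.9,0,-0.012,0,255],
    [-9.5,1.1,-17.9,0,-0.012,0,255]
  ],
  "squeeze": 40
}}

```text
time: 11.4
position: [0.4969, 0.1541, 0.2309]
ee_rot: [0.583, -0.104, 0.802, -0.072]
contact_force: [0.2, 0.6, 0.7]
gripper_width: -0.0
```

```bash
python3 rel.py 9.png 2>&1 | tail -6; python3 -c "
from h import *
from fit import Rb
Rm=Rb(3.149).as_matrix();o=np.array([.683,.159,.0498])
to(o+Rm@[.235,.032,.022],Rm[:,1],-Rm[:,2]);print(observe()['q'].round(2))
C=cloud(grab('side'));
"
```

```text
bed n in tool [-1.0e+00 -1.9e-03  4.0e-04] 13227 gap at axis x= 0.1090122859500099
Traceback (most recent call last):
  File "rel.py", line 14, in <module>
    k=Y[(Y[:,0]>-.005)&(Y[:,0]<.015)];print('plate n',np.linalg.svd(k-k.mean(0),full_matrices=False)[2][2].round(4),'top x',np.median(k[:,0]),cv2.minAreaRect((k[:,1:]*1000).astype(np.float32)))
                                                      ~~~~~~~~~~~~~~~~~~~~~~~~~~~~~~~~~~~~~~~~~~~~~~~~~^^^
IndexError: index 2 is out of bounds for axis 0 with size 0
t 11.45 p [0.497  0.154  0.2304] shift [ 8.76 -0.02 -0.21] rv [-0.0011 -0.0001  0.0012] alt [3.141e+00 2.000e-03 0.000e+00] F [-0.1 -1.1 -0.8] w -0.0
[ 0.26  0.5   1.61 -0.17  1.4  -1.3 ]
```

View pics/9.png

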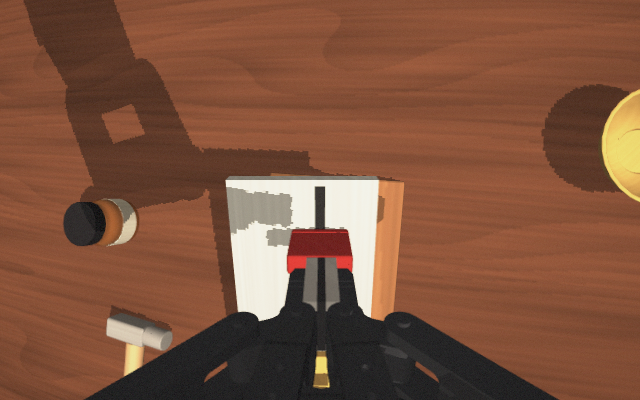

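The wrist view shows the shut fingers above and uphill of the clamp tab (320,245), centred on it. I go down behind the tab.

Call:
{"op": "step_arm", "data": {
  "rows": [
    [0,0,-0.7,0,0,0,255],
    [2,0,-0.7,0,0,0,255],
    [5,0,-0.7,0,0,0,255],
    [7.5,0,-0.7,0,0,0,255],
    [8.7,0,-0.7,0,0,0,255],
    [8.7,0,-0.7,0,0,0,255],
    [8.7,0,-0.7,0,0,0,255]
  ]
}}

```text
time: 12.38
position: [0.4641, 0.1323, 0.1531]
ee_rot: [0.583, -0.104, 0.802, -0.072]
contact_force: [0.3, 0.5, -0.6]
gripper_width: 0.002
```

```bash
cat > fb.py <<'E'
from h import *
from fit import Rb
Rm=Rb(3.149).as_matrix();o=np.array([.683,.159,.0498])
s,p,r=st();print('t',round(s['time'],2),'tcp bed mm',((p-o)@Rm*1000).round(1),'F bed',(np.array(s['contact_force'])@Rm).round(2))
E
python3 fb.py; python3 - <<'E'
from h import *
d=grab('side','10.png');cv2.imwrite('pics/10c.png',cv2.resize(d['pixels'][150:310,230:430,::-1],(800,640))[:600])
E
```

```text
t 12.38 tcp bed mm [240.4  31.8  23.2] F bed [-0.46 -0.59 -0.33]
```

View pics/10c.png

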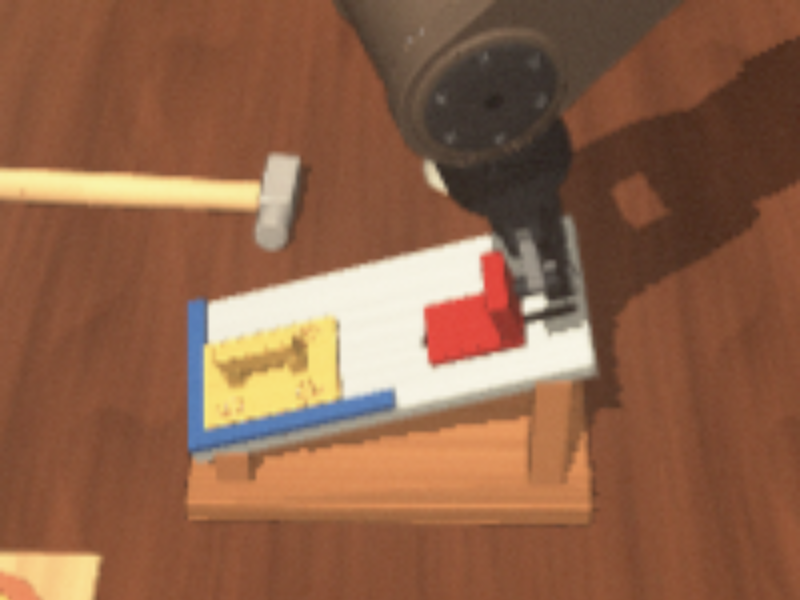

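The side crop shows the pull seated in the corner of the fences (270,375), the clamp at (475,310), and the fingers behind the tab with a gap at (530,265). I push in slow stages.

Call:
{"op": "step_arm", "data": {
  "rows": [
    [0,0,0.7,0,0,0,255],
    [0,0,1.3,0,0,0,255],
    [0,0,1.6,0,0,0,255],
    [0,0,1.9,0,0,0,255],
    [0,0,2.3,0,0,0,255],
    [0,0,2.8,0,0,0,255],
    [0,0,3.3,0,0,0,255],
    [0,0,3.8,0,0,0,255],
    [0,0,4.3,0,0,0,255],
    [0,0,4.8,0,0,0,255],
    [0,0,5.2,0,0,0,255],
    [0,0,5.5,0,0,0,255]
  ]
}}

```text
time: 13.92
position: [0.5149, 0.1324, 0.1357]
ee_rot: [0.582, -0.104, 0.803, -0.072]
contact_force: [-5.4, 0.1, 5.3]
gripper_width: -0.001
```

```bash
python3 fb.py; python3 - <<'E'
from h import *
from fit import Rb,f
Rm=Rb(3.149).as_matrix();o=np.array([.683,.159,.0498])
d=grab('side');C=cloud(d);b=(C-o)@Rm;hsv=cv2.cvtColor(d['pixels'],cv2.COLOR_RGB2HSV);H,S,V=[hsv[...,i].astype(int) for i in range(3)]
k=b[((H<6)|(H>172))&(S>170)&(V>90)&(abs(b[...,1]-.03)<.05)&(abs(b[...,2]-.03)<.03)&(abs(b[...,0]-.12)<.13)]
print('red',len(k),np.percentile(k,[1,50,99],axis=0).round(4).tolist())
k=b[(H>15)&(H<35)&(S>80)&(V>90)&(abs(b[...,2]-.009)<.005)&(abs(b[...,0]-.05)<.1)&(abs(b[...,1]-.04)<.05)];print('plate',np.percentile(k,[1,99],axis=0).round(4).tolist())
E
```

```text
t 13.93 tcp bed mm [186.6  31.9  22.4] F bed [6.76 0.67 3.31]
red 239 [[0.1177, 0.0103, 0.0046], [0.1394, 0.0252, 0.0098], [0.1722, 0.0513, 0.0428]]
plate [[0.0011, 0.0015, 0.0046], [0.0907, 0.0641, 0.0133]]
```

Call:
{"op": "step_arm", "data": {
  "rows": [
    [0,0,0.3,0,0,0,255],
    [0,0,0.6,0,0,0,255],
    [0,0,0.9,0,0,0,255],
    [0,0,1.1,0,0,0,255],
    [0,0,1.3,0,0,0,255],
    [0,0,1.5,0,0,0,255],
    [0,0,1.6,0,0,0,255],
    [0,0,1.7,0,0,0,255],
    [0,0,1.75,0,0,0,255],
    [0,0,1.8,0,0,0,255]
  ]
}}

```text
time: 15.22
position: [0.5319, 0.1325, 0.1302]
ee_rot: [0.582, -0.104, 0.803, -0.072]
contact_force: [-6.0, -0.4, 5.0]
gripper_width: -0.003
```

```bash
python3 fb.py
```

```text
t 15.22 tcp bed mm [168.7  31.9  22.3] F bed [7.25 1.02 2.74]
```

Call:
{"op": "step_arm", "data": {
  "rows": [
    [0,0,0.05,0,0,0,255],
    [0,0,0.1,0,0,0,255],
    [0,0,0.15,0,0,0,255],
    [0,0,0.2,0,0,0,255]
  ]
}}

```text
time: 15.72
position: [0.5338, 0.1325, 0.1295]
ee_rot: [0.582, -0.104, 0.803, -0.072]
contact_force: [-6.0, 0.2, 4.9]
gripper_width: -0.002
```

```bash
python3 fb.py
```

```text
t 15.72 tcp bed mm [166.7  31.9  22.3] F bed [7.2  0.41 2.77]
```

Call:
{"op": "step_arm", "data": {
  "rows": [
    [0,0,0.04,0,0,0,255],
    [0,0,0.08,0,0,0,255],
    [0,0,0.12,0,0,0,255],
    [0,0,0.16,0,0,0,255],
    [0,0,0.2,0,0,0,255],
    [0,0,0.24,0,0,0,255]
  ]
}}

```text
time: 16.48
position: [0.5361, 0.1325, 0.1288]
ee_rot: [0.582, -0.104, 0.803, -0.072]
contact_force: [-6.2, 0.4, 5.4]
gripper_width: 0.0
```

Call:
{"op": "step_arm", "data": {
  "rows": [
    [0,0,0.03,0,0,0,255],
    [0,0,0.06,0,0,0,255],
    [0,0,0.09,0,0,0,255]
  ]
}}

```text
time: 16.85
position: [0.537, 0.1325, 0.1285]
ee_rot: [0.582, -0.104, 0.803, -0.072]
contact_force: [-7.0, -0.6, 6.7]
gripper_width: -0.002
```

```bash
python3 fb.py
```

```text
t 16.85 tcp bed mm [163.4  31.9  22.4] F bed [8.75 1.59 3.88]
```

Call:
{"op": "step_arm", "data": {
  "rows": [
    [0,0,0.02,0,0,0,255],
    [0,0,0.04,0,0,0,255]
  ]
}}

```text
time: 17.1
position: [0.5374, 0.1325, 0.1284]
ee_rot: [0.582, -0.104, 0.803, -0.072]
contact_force: [-5.4, 0.2, 4.7]
gripper_width: -0.0
```

```bash
python3 fb.py
```

```text
t 17.1 tcp bed mm [163.   31.9  22.3] F bed [6.56 0.47 2.73]
```

Call:
{"op": "step_arm", "data": {
  "rows": [
    [0,0,0.03,0,0,0,255],
    [0,0,0.06,0,0,0,255],
    [0,0,0.09,0,0,0,255]
  ]
}}

```text
time: 17.48
position: [0.5382, 0.1325, 0.1281]
ee_rot: [0.582, -0.104, 0.803, -0.072]
contact_force: [-6.6, -0.9, 6.2]
gripper_width: -0.001
```

```bash
python3 fb.py
```

```text
t 17.48 tcp bed mm [162.1  31.9  22.3] F bed [8.18 1.74 3.49]
```

Call:
{"op": "step_arm", "data": {
  "rows": [
    [0,0,0.03,0,0,0,255],
    [0,0,0.05,0,0,0,255],
    [0,0,0.07,0,0,0,255]
  ]
}}

```text
time: 17.85
position: [0.5382, 0.1325, 0.1281]
ee_rot: [0.581, -0.104, 0.804, -0.072]
contact_force: [-11.0, 0.5, 8.7]
gripper_width: -0.004
```

```bash
python3 fb.py
```

```text
t 17.85 tcp bed mm [162.1  31.9  22.4] F bed [13.12  0.6   4.9 ]
```

Call:
{"op": "step_arm", "data": {
  "rows": [
    [0,0,0.01,0,0,0,255],
    [0,0,0.01,0,0,0,255]
  ]
}}

```text
time: 18.1
position: [0.5383, 0.1325, 0.1281]
ee_rot: [0.581, -0.104, 0.804, -0.072]
contact_force: [-10.8, -0.2, 7.9]
gripper_width: 0.0
```

```bash
python3 fb.py
```

```text
t 18.1 tcp bed mm [162.1  31.9  22.4] F bed [12.68  1.18  3.98]
```

Call:
{"op": "step_arm", "data": {
  "rows": [
    [0,0,0,0,0,0,255]
  ]
}}

```text
time: 18.23
position: [0.5382, 0.1325, 0.1281]
ee_rot: [0.581, -0.104, 0.804, -0.072]
contact_force: [-10.1, -0.1, 9.0]
gripper_width: 0.001
```

```bash
python3 fb.py
```

```text
t 18.23 tcp bed mm [162.1  31.9  22.4] F bed [12.37  1.42  5.26]
```

Call:
{"op": "step_arm", "data": {
  "rows": [
    [0,0,0.01,0,0,0,255],
    [0,0,0.02,0,0,0,255],
    [0,0,0.02,0,0,0,255]
  ]
}}

```text
time: 18.6
position: [0.5383, 0.1325, 0.1281]
ee_rot: [0.581, -0.104, 0.804, -0.072]
contact_force: [-10.9, 0.8, 9.5]
gripper_width: 0.001
```

```bash
python3 fb.py; python3 -c "
from h import *
d=viewer.get_image('scene')";python3 fb.py
```

```text
t 18.6 tcp bed mm [162.1  31.9  22.4] F bed [13.35  0.56  5.71]
t 18.65 tcp bed mm [162.1  31.9  22.4] F bed [13.39  0.97  6.14]
```

Call:
{"op": "step_arm", "data": {
  "rows": [
    [0,0,0.01,0,0,0,255],
    [0,0,0.025,0,0,0,255],
    [0,0,0.025,0,0,0,255]
  ]
}}

```text
time: 19.02
position: [0.5383, 0.1325, 0.1281]
ee_rot: [0.581, -0.104, 0.804, -0.072]
contact_force: [-12.8, 0.4, 10.9]
gripper_width: 0.002
```

```bash
python3 fb.py; python3 -c "
from h import *
d=viewer.get_image('scene')";python3 fb.py
```

```text
t 19.02 tcp bed mm [162.1  31.9  22.4] F bed [15.56  1.09  6.33]
t 19.07 tcp bed mm [162.1  31.9  22.3] F bed [15.38  1.2   6.26]
```

Clamp force is about 15.4 − 7.3 ≈ 8 N on the pull. Now I back off uphill, then lift clear.

Call:
{"op": "step_arm", "data": {
  "rows": [
    [0,0,-0.05,0,0,0,255],
    [0,0,-0.1,0,0,0,255],
    [0,0,-0.2,0,0,0,255],
    [0,0,-0.5,0,0,0,255],
    [0,0,-1.2,0,0,0,255],
    [0,0,-2,0,0,0,255],
    [-3,0,-2.5,0,0,0,255],
    [-7,0,-3,0,0,0,255],
    [-12,0,-3,0,0,0,255],
    [-16,0,-3,0,0,0,255],
    [-16,0,-3,0,0,0,255]
  ]
}}

```text
time: 20.45
position: [0.5603, 0.1732, 0.2866]
ee_rot: [0.585, -0.104, 0.801, -0.071]
contact_force: [-0.0, 0.1, -0.5]
gripper_width: -0.002
```

```bash
python3 fb.py; python3 - <<'E'
from h import *
from fit import Rb,f
Rm=Rb(3.149).as_matrix();o=np.array([.683,.159,.0498])
for n in ('side','scene'):
    d=grab(n);C=cloud(d);b=(C-o)@Rm;hsv=cv2.cvtColor(d['pixels'],cv2.COLOR_RGB2HSV);H,S,V=[hsv[...,i].astype(int) for i in range(3)]
    k=b[((H<6)|(H>172))&(S>170)&(V>90)&(abs(b[...,1]-.03)<.05)&(abs(b[...,2]-.03)<.03)&(abs(b[...,0]-.12)<.13)]
    print(n,'red',len(k),np.percentile(k,[1,99],axis=0).round(4).tolist())
    k=b[(H>15)&(H<35)&(S>80)&(V>90)&(abs(b[...,2]-.009)<.005)&(abs(b[...,0]-.05)<.1)&(abs(b[...,1]-.04)<.05)];print('plate',np.percentile(k,[1,99],axis=0).round(4).tolist(),cv2.minAreaRect((k[:,:2]*1000).astype(np.float32)))
    if n=='side': cv2.imwrite('pics/11.png',cv2.resize(d['pixels'][150:300,230:430,::-1],(800,600)))
E
```

```text
t 20.45 tcp bed mm [189.9  31.6 185.1] F bed [-0.14 -0.22 -0.44]
side red 312 [[0.0922, 0.0106, 0.0051], [0.1518, 0.0526, 0.0518]]
plate [[0.0014, 0.0014, 0.0046], [0.0897, 0.0625, 0.0129]] ((46.13047790527344, 32.017520904541016), (65.89325714111328, 90.81358337402344), 88.74059295654297)
scene red 314 [[0.0908, 0.009, 0.0027], [0.1491, 0.0525, 0.0517]]
plate [[-0.0001, -0.0003, 0.0042], [0.088, 0.0631, 0.0133]] ((44.33379364013672, 31.360807418823242), (89.86294555664062, 64.59934997558594), 0.3410246670246124)
```

View pics/11.png

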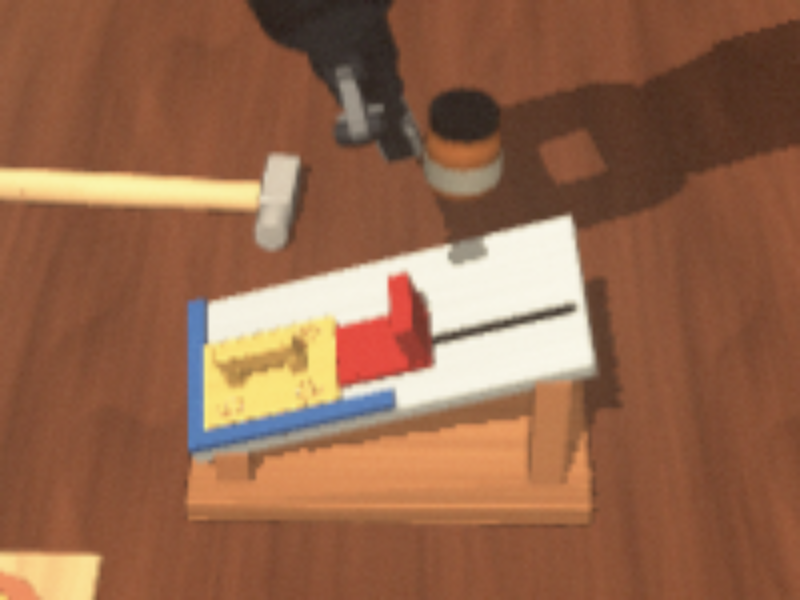

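The side crop shows the clamp front against the plate's uphill edge at (338,350) and the pull in the corner of the fences. The fingers are clear at (370,130), and the hammer and jar are where they were. I hand in.

```bash
python3 -c "
from bench import bot
print(bot.job_done())"
```

```text
the job is handed in; nothing more can be done
None
```

I laid the pull on the bed about 11 mm uphill of both fences and let go. It slid home by itself, and I then pushed the clamp onto it with shut fingers, backed off and lifted clear. I handed in at about 20.5 s.

**Position:** The two fixed cameras put the pull at about (44–46, 31–32) mm of the bed, close to square, with the clamp front against the plate. The 0.3–1.3° yaw reading of these coarse fits is less certain than the wrist view's 0.1° before clamping. The wrist view showed y = 33.6 mm at home. It also read the clamp's y 1.5 mm too high, so I took that as camera bias.

**Clamp force:** The push peaked at about 15.4 N, against about 7.3 N while the clamp was sliding freely, so about 8 N on the pull. Force noise was about ±1 N. The force left after letting go could not be measured directly.

**Other things:** The wrist force read zero after the retreat. The hammer and jar look unmoved. The arm never went near the bowl, but I did not measure its position again.

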